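# Free the vial carrier jammed askew in its case

## Robot

A 6-joint arm with a two-finger parallel gripper is mounted at the origin on a cart in front of the work surface, level with it; the furniture and walls round the work are solid. World frame = base frame: x ahead of the robot, y to its left, z up, the work surface at z = 0. Lengths are in m, angles in rad, forces in N, time in s.
With the tool pointing down it reaches from about 0.425 to 1.125 m from the base axis. Payload 14.9 kg.
Tool frame: the origin (TCP) lies at the very end of the fingers, on their centre line; the grasp point (between the pads) lies 19 mm behind it; z points along the fingers, y is the direction in which the jaws open and shut (so a half turn about z gives the same grasp; the last joint's range is limited). The gripper opens to 91 mm and grips with 3 to 60 N. Pads are 32 mm wide; open, the fingers measure 118 mm over their backs; the gripper's body (76 mm by 178 mm) begins 60 mm behind the grasp point.
Start: joints at [-1.22, 0.379, 1.734, -0, 1.028, -0.033], TCP at [0.262, -0.649, 0.214] pointing down, gripper open.
Joint ranges: [-2.77, 2.77], [-0.74, 2.19], [0, 2.66], [-1.06, 4.2], [0.31, 2.87], [-3.08, 3.08]. Speed limits (rad/s): [1.89, 1.89, 2.39, 3.14, 3.14, 3.14].

## Interface

Orientations are given as a 3x3 rotation matrix whose columns are the frame's x, y, z axes.
In Python, from bench import bot gives the robot as it stands. Calls block until the motion is done:
- bot.move_to(position, orientation): joint-space move of the TCP to a pose.
- bot.movel(position, attitude=None, speed=0.15): straight line of the TCP; attitude=None keeps the orientation; speed is the mean speed in m/s.
- bot.movej(angles): joint-space move.
- bot.set_gripper(opening, squeeze=None): finger opening in m; squeeze is the grip in N (None keeps the last); returns when the fingers have stopped.
- bot.pause(seconds).
- bot.ik(position, orientation): joint angles nearest the present ones, or None.
- bot.camera(name): name is "scene" or "top" or "wrist"; returns a dict with "color" (480x640x3 uint8, red, green, blue), "camera_matrix" (3x3 intrinsics, pixels), "R" (3x3) and "t" (3): a world point X has camera coordinates R X + t; the wrist camera has in their place "tool_from_camera" (4x4, takes a point from camera to tool coordinates, whose origin is the TCP and whose axes are the flange's). Camera axes: x right, y down, z forward; pixel columns grow to the right and rows downward; lengths in m; the calibration is good to about 2 mm. A picture is of the moment at which its call begins: read the wrist's pose just before it. There is no depth.
A pose or a line that the arm cannot do raises bot.Unreachable and nothing moves.
- bot.close_job(): hands the job in, once; it reports no verdict.
Trained networks look in the newest picture that a camera, given by its name, has taken for a name from the list of things; names that differ only in an ending like _2 or _b are one class to them, and where a whole thing is asked for, a point or a joint stands for the part that bears it (a point fixed in the world has none). Each returns a list of dicts, best first, with "conf" (0 to 1); they miss things now and then, are a little off and sometimes report something else, mostly with a low value. They report only what shows in the picture. A call takes as long as a camera call.
- bot.cut_out(query, camera): "mask" (480x640 bool, what is visible of it) and "box" ([centre column, centre row, width, height] in pixels, round what is visible of it).
- bot.tip_of(query, camera): "location" ([column, row] in pixels: a listed point, or the origin of a listed thing).
Readings, each from a call of its own:
- bot.get_time_s(): time.
- bot.get_joint_positions(): joint angles.
- bot.get_dq(): joint speeds.
- bot.get_joint_torque(): joint torques, N m.
- bot.get_tool_pos(): TCP position.
- bot.get_ee_rot(): TCP orientation.
- bot.get_contact_force(): force on the tool from outside, world axes, zero at the start.
- bot.get_wrist_torque(): the same for the moment, N m.
- bot.get_gripper_width(): finger opening in m.
Only numpy, scipy, OpenCV 4.12 (cv2) and the standard library are available. Lean on these libraries where they do the work, as an engineer would, in place of code of your own. Each camera call takes 0.05 s, during which the arm holds its last target.

## Task

The wooden vial carrier has slipped askew in its open case, so that two of its corners are caught under the lips of the case. Take it by its handle, turn it flat along the case until its corners are free of the lips, lift it out and set it down flat in the middle of the square rubber mat. Leave the spare carrier that stands free on the bench where it is.

Things in the scene. Friction and masses are not known exactly. Their poses are not given: they have to be found in the camera images.
- carrier_grip (a point): Centre of the grip bar of the jammed wooden vial carrier: a board 130 (x) x 70 (y) x 12 mm, two holes at each end, bridge handle on its middle. 71 mm straight above the centre of the board's underside; z up. Bar 64 mm long (x), 14 thick (y), 22 high: take it from above, fingers closing along y. 0.11-0.22 kg. It starts flat on the case floor, 0.5-0.65 rad counter-clockwise of the case's x.
- case: Fixed open wooden case, 181 (x) x 152 (y) mm, 32 high, floor 6 thick; origin at the centre of its underside, z up. Inside 165 x 136 mm; a lip on each long side (underside 24 mm up) narrows the mouth to 165 (x) x 95 (y). The carrier passes out when its x is within 10 degrees of the case's x and it is centred across it. Things standing between case and mat are up to 80 mm high.
- mat_top (a point): Centre of the top face of the fixed flat square grey rubber mat, 230 x 230 mm, 5 mm thick; z up. The carrier goes here.
- spare_grip (a point): Centre of the grip bar of the spare carrier, a twin of the jammed one that stands free on the bench farther back, not in the case; 71 mm above its underside, axes likewise. Not to be moved.

How it is judged:
By the outcome, as a careful person would: the job done as asked, in the order asked, and still so for the second after the job is handed in, with the robot touching nothing.
It also fails if it takes over 43 s, if anything falls off the work surface, if the arm or the gripper's body presses on something with over 40 N, if the wrist force passes 120 N, or if a joint passes its speed limit or range.

## Working session

There is one attempt and no reset: what is moved stays moved. The work goes in short steps, each a Python script; the robot and the scene stay as the last script left them, time stands still between calls to the robot, and variables do not carry over. Pictures are saved under pics/ and viewed, and the job is handed in when it is done.

```bash
mkdir -p pics; ls
python3 - <<'E'
from bench import bot
import cv2
print(bot.get_time_s())
for c in ["scene","top"]:
    r=bot.camera(c); cv2.imwrite(f"pics/{c}0.png",r["color"][:,:,::-1])
    print(c,r["camera_matrix"].tolist(),r["R"].tolist(),r["t"].tolist())
    for q in ["carrier_grip","case","mat_top","spare_grip"]:
        print(q,[(d["conf"],[round(float(v),1) for v in d["location"]]) for d in bot.tip_of(q,c)])
        print('   cut',[(d["conf"],[round(float(v)) for v in d["box"]]) for d in bot.cut_out(q,c)])
print(bot.get_time_s())
E
```

```text
pics
0.0
scene [[436.43643561299376, 0.0, 318.6747194925555], [0.0, 436.43643561299376, 236.58080502224823], [0.0, 0.0, 1.0]] [[-0.8791284168716204, -0.4763403780212306, -0.015266660256578565], [-0.32735341784655236, 0.6268209980786995, -0.7070609423464174], [0.3463711397806969, -0.6165997734626687, -0.7069878025063846]] [0.5854675623544601, 0.2786695528504284, 0.6816059584046764]
carrier_grip [(0.91, [335.2, 346.6])]
   cut [(0.97, [335, 367, 82, 53])]
case []
   cut [(0.95, [330, 370, 138, 129])]
mat_top [(0.78, [406.4, 222.0])]
   cut [(0.92, [405, 227, 132, 90])]
spare_grip [(0.92, [253.5, 229.0])]
   cut [(0.79, [258, 248, 56, 57])]
top [[595.9503226004013, 0.0, 322.35168926200265], [0.0, 595.9503226004013, 243.68273938048415], [0.0, 0.0, 1.0]] [[0.008271309105755064, -0.9999379923359835, 0.007456334807398871], [-0.9966199548158515, -0.008852873366580371, -0.08167185742962552], [0.0817328031363591, -0.006755598880800108, -0.9966313815926301]] [-0.010940411067885344, 0.6905387898709423, 1.2425662733510823]
carrier_grip [(0.57, [219.6, 314.3])]
   cut [(0.84, [225, 320, 43, 69]), (0.65, [416, 310, 118, 116])]
case [(0.8, [228.4, 313.9])]
   cut [(0.8, [226, 314, 78, 87])]
mat_top [(0.73, [416.4, 307.7])]
   cut [(0.56, [416, 308, 118, 118])]
spare_grip [(0.96, [304.0, 186.1])]
   cut []
0.9
```

View pics/scene0.png

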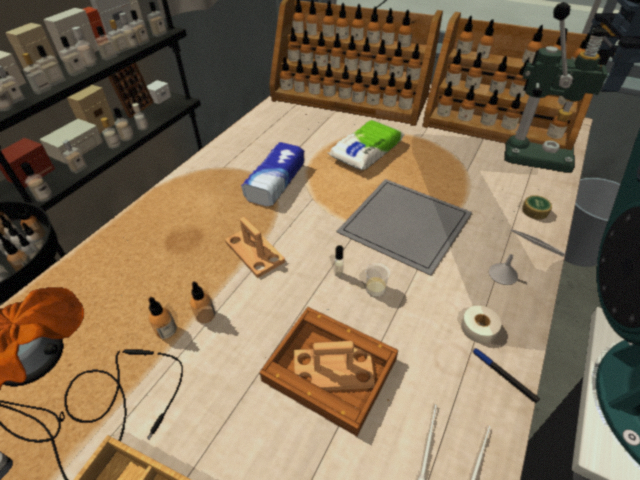

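View pics/top0.png

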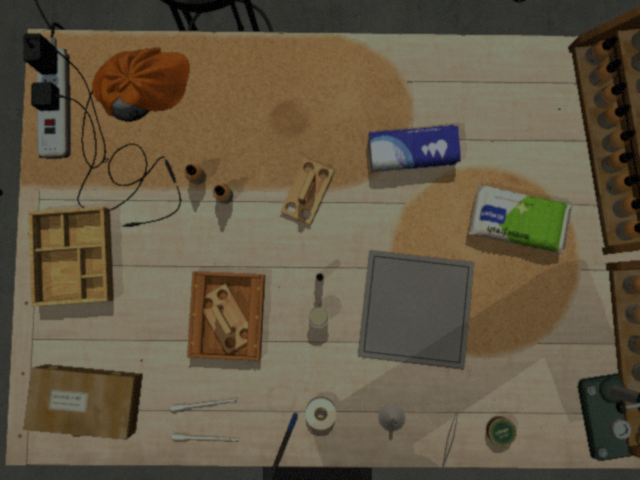

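Scene: the carrier is askew in the case at (335,350), with a vial and beaker at (338,262) and (376,282) between case and mat at (405,225). The spare stands at (253,245). Top: the case is at (227,316), mat at (416,308), spare at (308,192).

```bash
cat > h.py <<'E'
from bench import bot
import numpy as np, cv2
from scipy.optimize import least_squares
def ray(cam,p):
    K,R,t=[np.array(cam[k]) for k in("camera_matrix","R","t")]
    d=R.T@np.linalg.inv(K)@np.array([p[0],p[1],1.]); return -R.T@t, d/np.linalg.norm(d)
def tri(obs):
    A=np.zeros((3,3));b=np.zeros(3)
    for cam,p in obs:
        o,d=ray(cam,p);P=np.eye(3)-np.outer(d,d);A+=P;b+=P@o
    X=np.linalg.solve(A,b)
    return X,[float(np.linalg.norm(np.cross(X-ray(c,p)[0],ray(c,p)[1]))) for c,p in obs]
def onz(cam,p,z):
    o,d=ray(cam,p);return o+d*(z-o[2])/d[2]
def proj(cam,X):
    c=np.array(cam["R"])@np.array(X)+np.array(cam["t"]);u=np.array(cam["camera_matrix"])@c;return u[:2]/u[2]
def wristcam():
    p=bot.get_tool_pos();R=bot.get_ee_rot();w=bot.camera("wrist")
    T=np.eye(4);T[:3,:3]=R;T[:3,3]=p;M=np.linalg.inv(T@np.array(w["tool_from_camera"]))
    w["R"]=M[:3,:3];w["t"]=M[:3,3];return w
def down(a): # tool x at angle a in world, z down
    c,s=np.cos(a),np.sin(a);return np.array([[c,s,0],[s,-c,0],[0,0,-1.]])
E
python3 - <<'E'
from h import *
s=bot.camera("scene");t=bot.camera("top")
np.set_printoptions(precision=4,suppress=True)
for n,a,b in [("carr",(335.2,346.6),(219.6,314.3)),("mat",(406.4,222),(416.4,307.7)),("spare",(253.5,229),(304,186.1))]:
    print(n,*tri([(s,a),(t,b)]))
for q,z in [("case",.032),("mat_top",.005)]:
  for c,cam in (("top",t),("scene",s)):
    ds=bot.cut_out(q,c)
    if not ds: continue
    m=ds[0]["mask"].astype(np.uint8)
    cs,_=cv2.findContours(m,cv2.RETR_EXTERNAL,cv2.CHAIN_APPROX_NONE); k=max(cs,key=cv2.contourArea)[:,0]
    W=np.array([onz(cam,p,z)[:2] for p in k],np.float32)
    print(q,c,cv2.minAreaRect(W))
for p in [(317,318),(320,277)]: print("obst",onz(t,p,.05))
print(bot.get_ee_rot(), np.array(bot.camera("wrist")["tool_from_camera"]))
for P in ([.6,.2,.3],[.6,.2,.14]):
  for a in (0,.5,-.5): print(a,bot.ik(P,down(a)))
E
```

```text
carr [0.5348 0.1995 0.079 ] [0.006937959641255772, 0.006937959641255702]
mat [ 0.5534 -0.2108 -0.0013] [0.0024285152409790236, 0.0024285152409793467]
spare [0.8028 0.0322 0.0731] [0.004082516842445034, 0.004082516842445169]
case top ((0.5371379852294922, 0.1965264081954956), (0.15790757536888123, 0.18302221596240997), 87.44981384277344)
case scene ((0.5355727672576904, 0.2041468322277069), (0.16428089141845703, 0.18518847227096558), 87.95474243164062)
mat_top top ((0.5546196699142456, -0.20863890647888184), (0.2337149977684021, 0.23271358013153076), 84.04674530029297)
mat_top scene ((0.5531299710273743, -0.20570752024650574), (0.23343108594417572, 0.23135435581207275), 84.16393280029297)
obst [0.534 0.005 0.05 ]
obst [ 0.619  -0.0005  0.05  ]
[[ 0.9272  0.3745 -0.    ]
 [ 0.3745 -0.9272  0.    ]
 [-0.     -0.     -1.    ]] [[-0.0004 -0.9666 -0.2562  0.0724]
 [ 1.     -0.0003 -0.0007  0.0013]
 [ 0.0006 -0.2562  0.9666 -0.1697]
 [ 0.      0.      0.      1.    ]]
0 [ 0.2849  0.1846  1.8188 -0.      1.1382  1.8557]
0.5 [ 0.2849  0.1846  1.8188 -0.      1.1382  1.3557]
-0.5 [ 0.2849  0.1846  1.8188 -0.      1.1382  2.3557]
0 [ 0.2849  0.3696  1.9063 -0.      0.8657  1.8557]
0.5 [ 0.2849  0.3696  1.9063 -0.      0.8657  1.3557]
-0.5 [ 0.2849  0.3696  1.9063 -0.      0.8657  2.3557]
```

Run:
```python
from h import *
np.set_printoptions(precision=3,suppress=True)
s=bot.camera("scene");t=bot.camera("top")
p=bot.get_tool_pos();print(p,proj(s,p),proj(t,p))
print("base/column pts",proj(s,[0,0,.3]),proj(t,[0,0,.3]))
for q in [(540,150),(520,160),(570,165)]: print(q,onz(s,q,0.02))
for q in [(605,415),(590,380),(595,455),(300,468),(130,460)]: print(q,onz(t,q,0.02))
print("press top from scene z=.3", onz(s,(562,10),.3), onz(s,(562,10),.2),onz(s,(562,10),.4))
w=wristcam();cv2.imwrite("pics/w0.png",w["color"][:,:,::-1])
```

```text
[ 0.262 -0.649  0.214] [601.104  80.525] [684.847 479.536]
base/column pts [858.643 298.444] [316.855 664.343]
(540, 150) [ 0.33  -0.618  0.02 ]
(520, 160) [ 0.368 -0.547  0.02 ]
(570, 165) [ 0.252 -0.582  0.02 ]
(605, 415) [ 0.335 -0.603  0.02 ]
(590, 380) [ 0.407 -0.573  0.02 ]
(595, 455) [ 0.253 -0.579  0.02 ]
(300, 468) [0.222 0.038 0.02 ]
(130, 460) [0.236 0.391 0.02 ]
press top from scene z=.3 [ 0.399 -0.82   0.3  ] [ 0.406 -1.166  0.2  ] [ 0.391 -0.473  0.4  ]
```

View pics/w0.png

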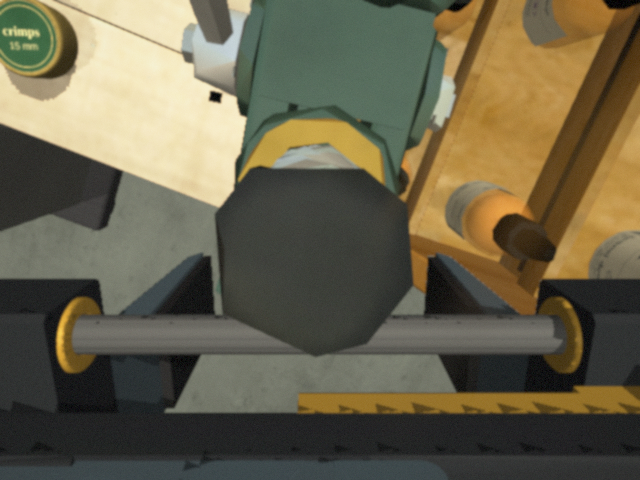

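Run:
```python
from h import *
np.set_printoptions(precision=3,suppress=True)
s=bot.camera("scene");w=wristcam()
print("tcp in wrist",proj(w,bot.get_tool_pos()), "cam pos", -w["R"].T@w["t"])
for px in [(562,10),(600,50)]:
    print(px,tri([(s,px),(w,(315,260))]))
for z in (.1,.2,.3,.35): print(z,onz(w,(315,260),z), onz(w,(340,60),z))
c=s["color"][0:200,440:640,::-1];cv2.imwrite("pics/s_crop.png",cv2.resize(c,None,fx=3,fy=3,interpolation=cv2.INTER_CUBIC))
```

```text
tcp in wrist [316.41  292.703] cam pos [ 0.33  -0.623  0.384]
(562, 10) (array([ 0.362, -0.62 ,  0.37 ]), [0.03488311155405194, 0.034883111554051806])
(600, 50) (array([ 0.295, -0.635,  0.283]), [0.003076944950134309, 0.003076944950134347])
0.1 [ 0.239 -0.656  0.1  ] [ 0.367 -0.622  0.1  ]
0.2 [ 0.271 -0.645  0.2  ] [ 0.354 -0.622  0.2  ]
0.3 [ 0.303 -0.633  0.3  ] [ 0.341 -0.623  0.3  ]
0.35 [ 0.319 -0.627  0.35 ] [ 0.334 -0.623  0.35 ]
```

View pics/s_crop.png

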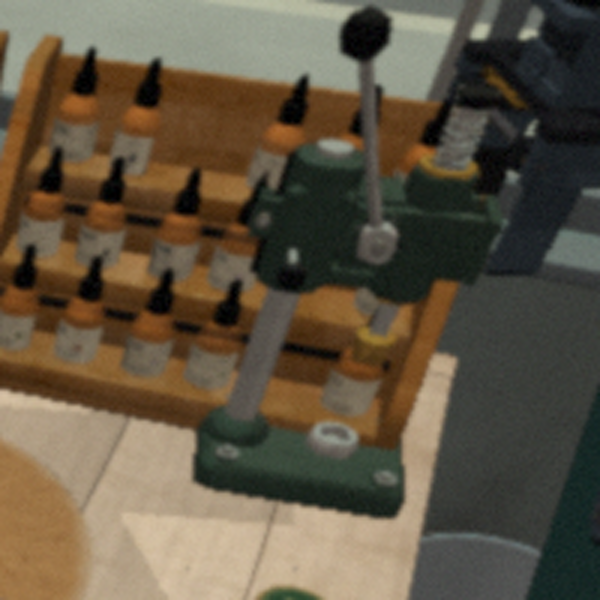

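The press stands right beside the gripper at the start: its plunger cap shows at (315,260) in the wrist view. I'll rise straight up first, then swing over to the case.

Run:
```python
from h import *
np.set_printoptions(precision=3,suppress=True)
p=np.array(bot.get_tool_pos())
bot.movel(p+[0,0,.04],speed=.1);print(bot.get_contact_force())
bot.movel(p+[0,0,.24],speed=.3);print(bot.get_contact_force(),bot.get_time_s())
q=bot.get_joint_positions();print(q)
try:
    bot.move_to([.53,.2,.40],down(.5));print(bot.get_contact_force(),bot.get_time_s())
except bot.Unreachable as e: print("unreach",e)
w=wristcam();cv2.imwrite("pics/w1.png",w["color"][:,:,::-1])
for q in ["carrier_grip","case"]:
    print(q,[(d["conf"],d["location"],onz(w,d["location"],.071 if q!="case" else 0)) for d in bot.tip_of(q,"wrist")])
```

```text
[ 0.127  0.565 -0.292]
[-0.123  0.208 -0.323] 2.8667
[-1.22   0.202  1.53  -0.     1.413 -0.033]
[-0.153  0.554  0.36 ] 5.9917
carrier_grip [(0.56, [320.7, 185.6], array([0.528, 0.195, 0.071]))]
case []
```

View pics/w1.png

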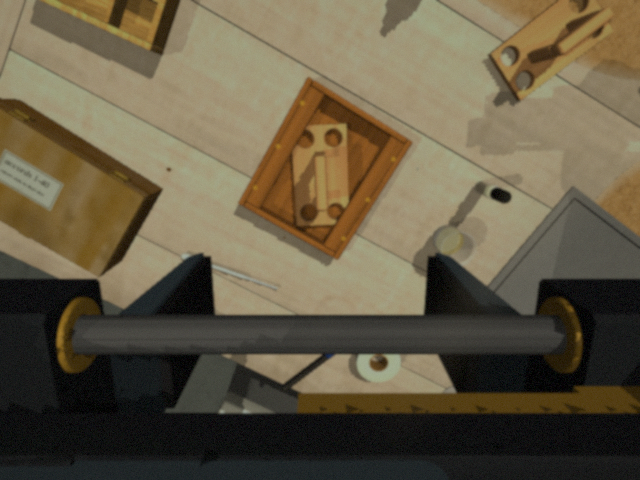

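The wrist view shows the case rim with corners near (310,79), (411,140), (337,258), (238,205), and the carrier's bar around (321,180). I'll zoom in with the masks.

Run:
```python
from h import *
np.set_printoptions(precision=4,suppress=True)
w=wristcam();np.savez("w1.npz",**{k:w[k] for k in("color","camera_matrix","R","t")})
c=w["color"][65:270,220:425,::-1];cv2.imwrite("pics/w1c.png",cv2.resize(c,None,fx=2.9,fy=2.9,interpolation=cv2.INTER_CUBIC))
for q in ["case","carrier_grip"]:
    for d in bot.cut_out(q,"wrist")[:2]:
        m=d["mask"].astype(np.uint8);print(q,d["conf"],m.sum())
        cs,_=cv2.findContours(m,cv2.RETR_EXTERNAL,cv2.CHAIN_APPROX_NONE); k=max(cs,key=cv2.contourArea)[:,0]
        for z in ((.032,) if q=="case" else (.018,)):
            print(z,cv2.minAreaRect(np.array([onz(w,p,z)[:2] for p in k],np.float32)))
```

```text
case 0.58 13203
0.032 ((0.5380679965019226, 0.19591403007507324), (0.1534024178981781, 0.18284697830677032), 87.88397979736328)
carrier_grip 0.84 3981
0.018 ((0.531325101852417, 0.1969328224658966), (0.12968763709068298, 0.06875484436750412), 29.56170654296875)
```

View pics/w1c.png

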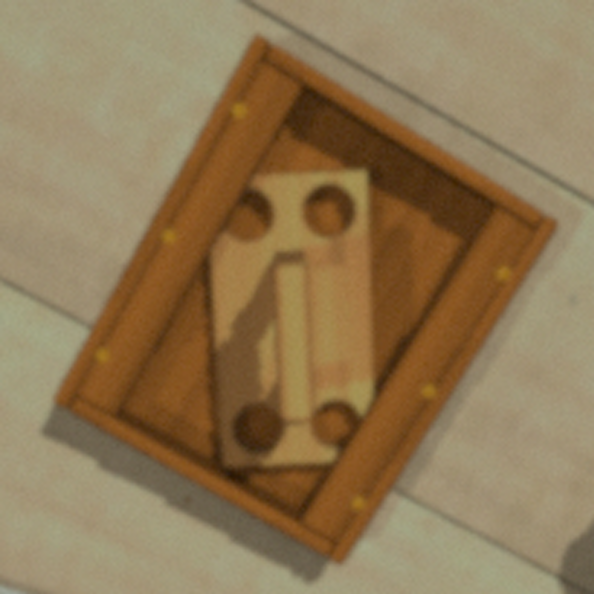

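Run:
```python
from h import *
np.set_printoptions(precision=4,suppress=True)
a=np.radians(29.6)
bot.move_to(np.array([.530,.197,.20])-0.04*np.array([np.cos(a),np.sin(a),0]),down(a))
print(bot.get_time_s(),bot.get_contact_force())
w=wristcam();np.savez("w2.npz",**{k:w[k] for k in("color","camera_matrix","R","t")})
cv2.imwrite("pics/w2.png",w["color"][:,:,::-1])
l1=dict(np.load("w1.npz"))
for d in bot.tip_of("carrier_grip","wrist"):
    print(d, onz(w,d["location"],.077)); print("tri",tri([(l1,(320.7,185.6)),(w,d["location"])]))
    s=bot.camera("scene"); print("tri3",tri([(s,(335.2,346.6)),(l1,(320.7,185.6)),(w,d["location"])]))
for q in ["case","carrier_grip"]:
    for d in bot.cut_out(q,"wrist")[:2]:
        m=d["mask"].astype(np.uint8);print(q,d["conf"],m.sum())
        cs,_=cv2.findContours(m,cv2.RETR_EXTERNAL,cv2.CHAIN_APPROX_NONE); k=max(cs,key=cv2.contourArea)[:,0]
        print(cv2.minAreaRect(np.array([onz(w,p,.032 if q=="case" else .018)[:2] for p in k],np.float32)))
```

```text
7.125 [0.2728 0.0169 0.1623]
case 0.81 33806
((0.5385217666625977, 0.19589544832706451), (0.15217624604701996, 0.18109026551246643), 88.06747436523438)
carrier_grip 0.82 10799
((0.5318577289581299, 0.19651693105697632), (0.13017477095127106, 0.07056279480457306), 30.58772087097168)
```

View pics/w2.png

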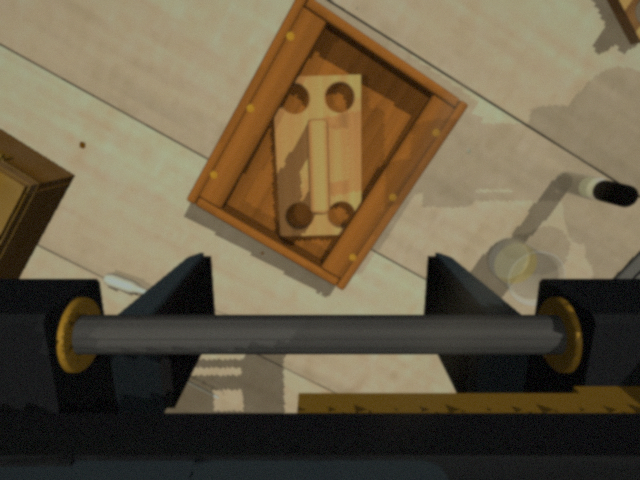

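Run:
```python
from h import *
np.set_printoptions(precision=4,suppress=True)
l1=dict(np.load("w1.npz"));w=dict(np.load("w2.npz"))
a=np.radians(30.2);u=np.array([np.cos(a),np.sin(a),0]);v=np.array([-u[1],u[0],0])
c=np.array([.5319,.1965,0])
big=cv2.resize(w["color"][60:260,220:420,::-1],None,fx=3,fy=3,interpolation=cv2.INTER_CUBIC).copy()
for z,h,b,col in((.088,.032,.007,(0,0,255)),(.018,.065,.035,(255,0,0))):
    P=[((proj(w,c+[0,0,z]+sx*h*u+sy*b*v)-[220,60])*3+1).astype(int) for sx,sy in((1,1),(1,-1),(-1,-1),(-1,1))]
    cv2.polylines(big,[np.array(P)],True,col,1)
cv2.imwrite("pics/w2o.png",big)
big=cv2.resize(w["color"][60:260,220:420,::-1],None,fx=3,fy=3,interpolation=cv2.INTER_CUBIC)
cv2.imwrite("pics/w2p.png",big)
big=cv2.resize(l1["color"][100:240,260:400,::-1],None,fx=4,fy=4,interpolation=cv2.INTER_CUBIC)
cv2.imwrite("pics/w1p.png",big)
```

```text
(no output)
```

View pics/w2o.png

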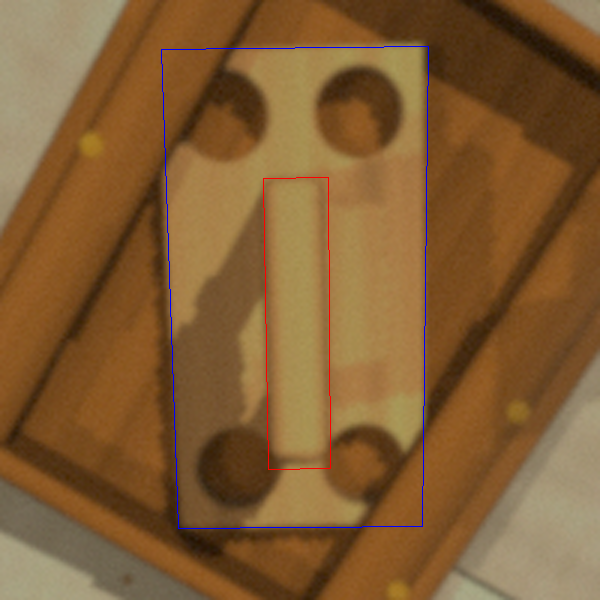

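View pics/w2p.png

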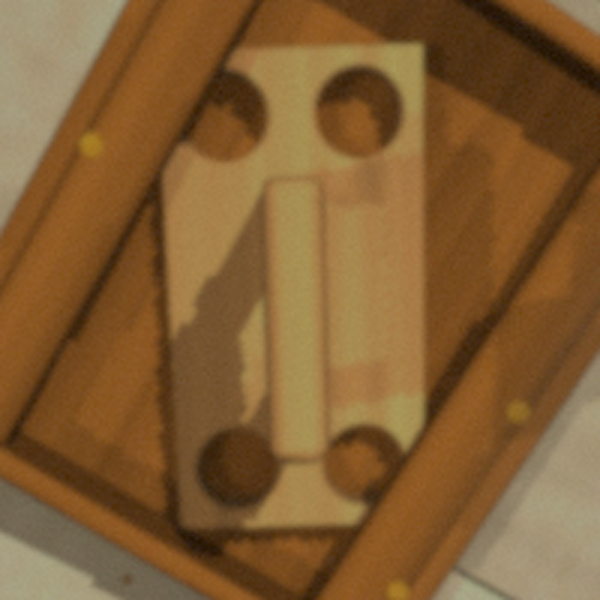

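View pics/w1p.png

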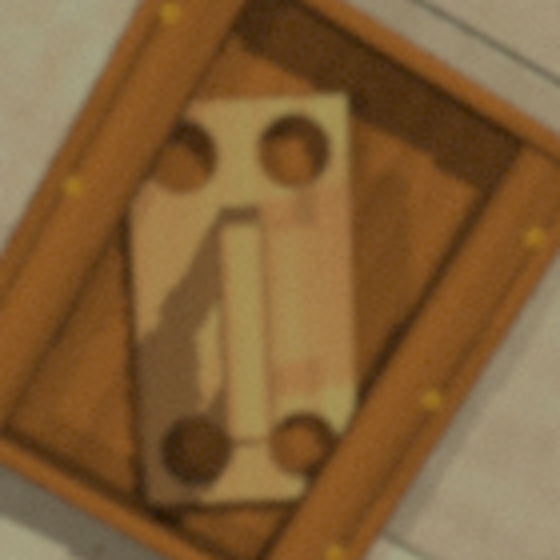

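The predicted outlines fit the board and bar within about 1 mm. I'll check the height from two views, then grasp.

Run:
```python
from h import *
np.set_printoptions(precision=4,suppress=True)
l1=dict(np.load("w1.npz"));w=dict(np.load("w2.npz"))
A=tri([(w,(220+295/3,60+178/3)),(l1,(260+238/4,100+222/4))]);B=tri([(w,(220+299/3,60+459/3)),(l1,(260+246/4,100+440/4))])
print("bar ends top",A,B,(A[0]+B[0])/2)
a=np.radians(30.2);c=np.array([.5319,.1965])
bot.move_to([*c,.15],down(a))
bot.movel([*c,.060],speed=.12)
print(bot.get_contact_force(),bot.get_tool_pos())
bot.set_gripper(0.0,squeeze=40)
print(bot.get_gripper_width(),bot.get_contact_force(),bot.get_time_s())
w=wristcam();cv2.imwrite("pics/w3.png",w["color"][:,:,::-1])
```

```text
bar ends top (array([0.5591, 0.2131, 0.0822]), [0.0005648654116102619, 0.0005648654116102033]) (array([0.4987, 0.1774, 0.0494]), [0.0003669708756535473, 0.00036697087565360387]) [0.5289 0.1952 0.0658]
[ 0.4712 -0.6719  0.461 ] [0.5324 0.1966 0.0607]
0.013865025640367703 [-0.3632 -0.9535 -2.0216] 9.75
```

View pics/w3.png

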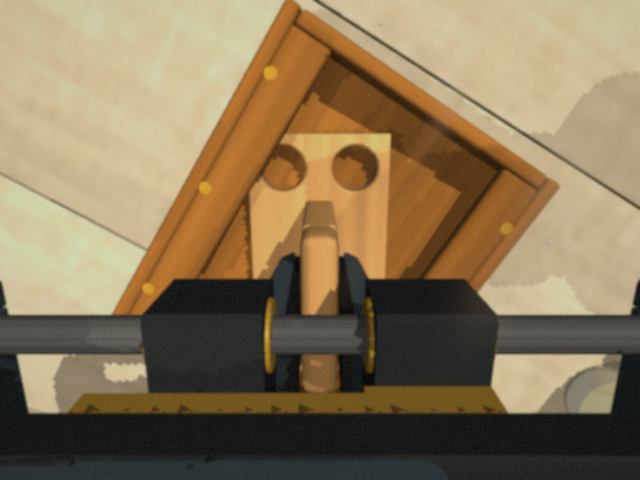

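Gripped at 13.9 mm, and the wrist view shows the bar between the pads at (320,260). Next I turn it.

Run:
```python
from h import *
np.set_printoptions(precision=4,suppress=True)
p=np.array(bot.get_tool_pos())
bot.movel(p+[0,0,.002],speed=.02);print(bot.get_contact_force(),bot.get_tool_pos())
a0,a1=30.2,-1.95;q=np.array([.5385,.196])
for f in (.25,.5,.75,1):
    xy=p[:2]+(q-p[:2])*f
    bot.move_to([*xy,p[2]+.002],down(np.radians(a0+(a1-a0)*f)))
    print(f,bot.get_contact_force(),bot.get_wrist_torque())
print(bot.get_gripper_width(),bot.get_time_s(),bot.get_tool_pos())
w=wristcam();cv2.imwrite("pics/w4.png",w["color"][:,:,::-1])
t=bot.camera("top");cv2.imwrite("pics/t4.png",cv2.resize(t["color"][230:400,140:310,::-1],None,fx=3.5,fy=3.5))
```

```text
[-0.0719 -0.3226 -1.5827] [0.5318 0.1964 0.062 ]
0.25 [-0.0156  0.1489 -1.6117] [0.0076 0.0024 0.042 ]
0.5 [-0.4216  0.8    -1.6498] [0.0395 0.0337 0.0129]
0.75 [ 0.3344 -0.9142 -1.3356] [-0.0073  0.0296 -0.0138]
1 [-0.8668  0.4105 -1.1971] [ 0.0126  0.0013 -0.0415]
0.013792014838317167 11.0833 [0.5384 0.196  0.0619]
```

View pics/w4.png

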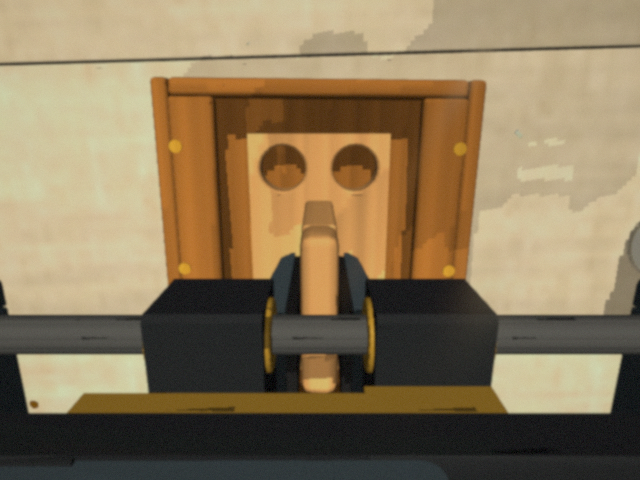

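View pics/t4.png

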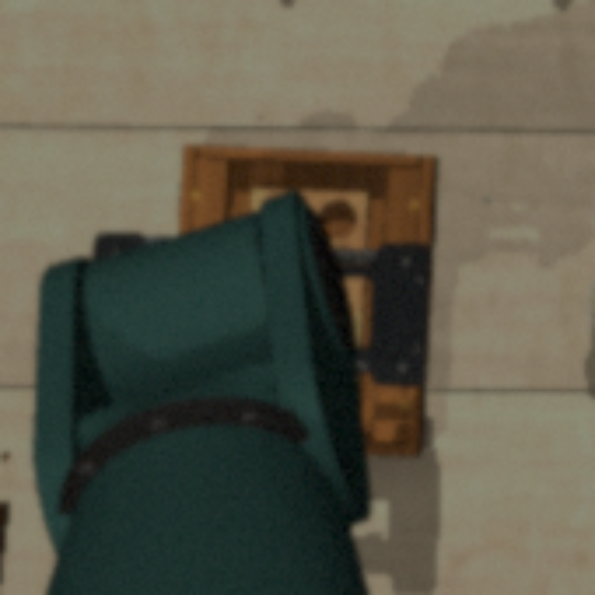

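The board is aligned: it spans columns 248–391, between the lips at 215 and 422. I'll lift it and carry it over the obstacles.

Run:
```python
from h import *
np.set_printoptions(precision=4,suppress=True)
p=np.array(bot.get_tool_pos())
bot.movel([p[0],p[1],.10],speed=.06);print(bot.get_contact_force(),bot.get_gripper_width())
bot.movel([p[0],p[1],.25],speed=.2);print(bot.get_contact_force(),bot.get_wrist_torque())
bot.movel([.45,-.2,.25],attitude=down(np.radians(-6)),speed=.22);print(bot.get_contact_force(),bot.get_gripper_width(),bot.get_time_s())
w=wristcam();cv2.imwrite("pics/w5.png",w["color"][:,:,::-1])
s=bot.camera("scene");cv2.imwrite("pics/s5.png",s["color"][:,:,::-1]);t=bot.camera("top")
np.savez("w5.npz",**{k:w[k] for k in("color","camera_matrix","R","t")})
for c,cam in(("wrist",w),("scene",s),("top",t)):
  for d in bot.tip_of("mat_top",c)[:1]: print(c,"tip",d["conf"],onz(cam,d["location"],.005))
  for d in bot.cut_out("mat_top",c)[:2]:
        m=d["mask"].astype(np.uint8)
        cs,_=cv2.findContours(m,cv2.RETR_EXTERNAL,cv2.CHAIN_APPROX_NONE); k=max(cs,key=cv2.contourArea)[:,0]
        print(c,d["conf"],cv2.minAreaRect(np.array([onz(cam,q,.005)[:2] for q in k],np.float32)))
```

```text
[-0.6382  0.4703 -1.835 ] 0.013827099672679257
[ 0.2905 -0.5883 -1.7969] [0.0201 0.0163 0.0043]
[ 0.1659 -0.6251 -1.1856] 0.013862316137350224 14.8583
wrist tip 0.92 [ 0.5544 -0.2104  0.005 ]
scene tip 0.59 [ 0.5491 -0.204   0.005 ]
scene 0.65 ((0.5542522072792053, -0.2060791701078415), (0.2370700091123581, 0.23166663944721222), 83.83058166503906)
top tip 0.92 [ 0.5568 -0.2151  0.005 ]
top 0.78 ((0.5552102327346802, -0.20808163285255432), (0.23301245272159576, 0.2324453741312027), 84.71282196044922)
```

View pics/w5.png

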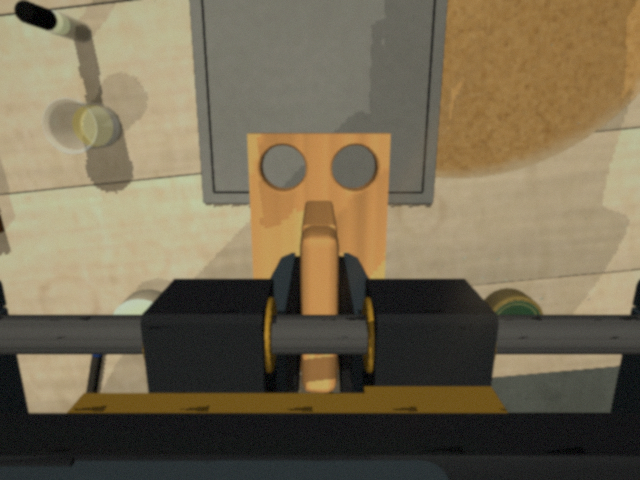

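View pics/s5.png

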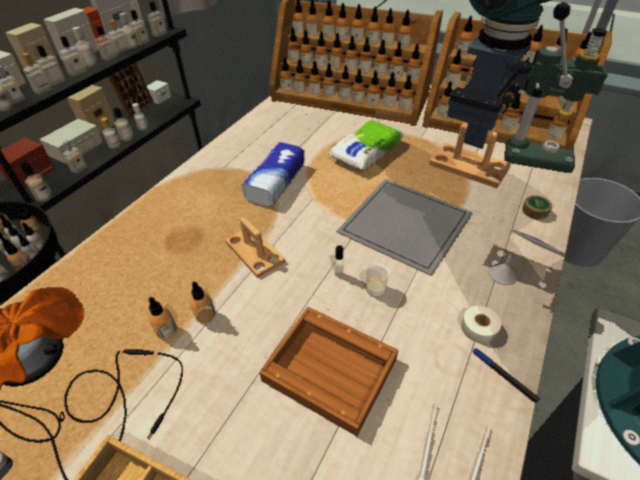

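The case is empty and the carrier is held level. In the wrist view the mat's near corners are at (205,206) and (433,206). I'll set it down.

Run:
```python
from h import *
np.set_printoptions(precision=4,suppress=True)
w=dict(np.load("w5.npz"));a=np.radians(-6);u=np.array([np.cos(a),np.sin(a),0])
m=(onz(w,(205,206),.005)+onz(w,(433,206),.005))/2
print("centre by near corners",m+.115*u)
R=down(a);c=[.5548,-.2085]
bot.movel([*c,.16],attitude=R,speed=.2)
bot.movel([*c,.066],speed=.1)
f0=np.array(bot.get_contact_force());print(f0,bot.get_tool_pos())
z=.066
while z>.056:
    z-=.001;bot.movel([*c,z],speed=.02);f=np.array(bot.get_contact_force())
    if f[2]-f0[2]>3: break
print("contact",z,f,bot.get_tool_pos(),bot.get_time_s())
w=wristcam();cv2.imwrite("pics/w6.png",w["color"][:,:,::-1])
```

```text
centre by near corners [ 0.5532 -0.211   0.005 ]
[-0.2511 -0.356  -1.5619] [ 0.5552 -0.2087  0.0666]
contact 0.057999999999999996 [-1.2637  2.783   4.8862] [ 0.555  -0.2084  0.0584] 19.2417
```

View pics/w6.png

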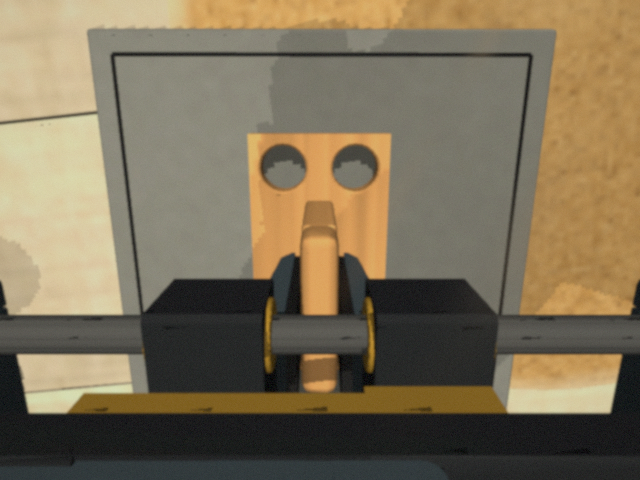

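The board is on the mat and laterally centred, with about 148 px of mat on the left and 152 px on the right. I'll release and back off.

Run:
```python
from h import *
np.set_printoptions(precision=4,suppress=True)
bot.set_gripper(.05);print(bot.get_contact_force())
p=np.array(bot.get_tool_pos())
bot.movel(p+[0,0,.06],speed=.08)
a=np.radians(-6)
bot.movel([p[0]-.08,p[1],.30],speed=.2)
bot.pause(.3);print(bot.get_time_s())
w=wristcam();cv2.imwrite("pics/w7.png",w["color"][:,:,::-1])
s=bot.camera("scene");cv2.imwrite("pics/s7.png",s["color"][:,:,::-1])
for n,c,cam in(("mat_top","wrist",w),("carrier_grip","wrist",w),("mat_top","scene",s)):
  for d in bot.cut_out(n,c)[:2]:
        m=d["mask"].astype(np.uint8)
        cs,_=cv2.findContours(m,cv2.RETR_EXTERNAL,cv2.CHAIN_APPROX_NONE); k=max(cs,key=cv2.contourArea)[:,0]
        print(n,c,d["conf"],cv2.minAreaRect(np.array([onz(cam,q,.005 if n=="mat_top" else .017)[:2] for q in k],np.float32)))
print([(d["conf"],d["location"]) for d in bot.tip_of("spare_grip","scene")])
```

```text
[-0.6701 -0.0516  1.0518]
22.3417
mat_top wrist 0.57 ((0.5508802533149719, -0.20985019207000732), (0.22953088581562042, 0.21997953951358795), 83.96961212158203)
mat_top wrist 0.24 ((0.5553858280181885, -0.20944589376449585), (0.07166941463947296, 0.13244575262069702), 83.97341918945312)
carrier_grip wrist 0.98 ((0.5553237199783325, -0.209629088640213), (0.07106178253889084, 0.13010616600513458), 83.26293182373047)
carrier_grip wrist 0.45 ((0.5501903891563416, -0.21049711108207703), (0.22424155473709106, 0.21538376808166504), 83.96961212158203)
mat_top scene 0.74 ((0.552181601524353, -0.20566979050636292), (0.23152276873588562, 0.22867067158222198), 83.85907745361328)
[(0.93, [251.9, 229.5])]
```

View pics/w7.png

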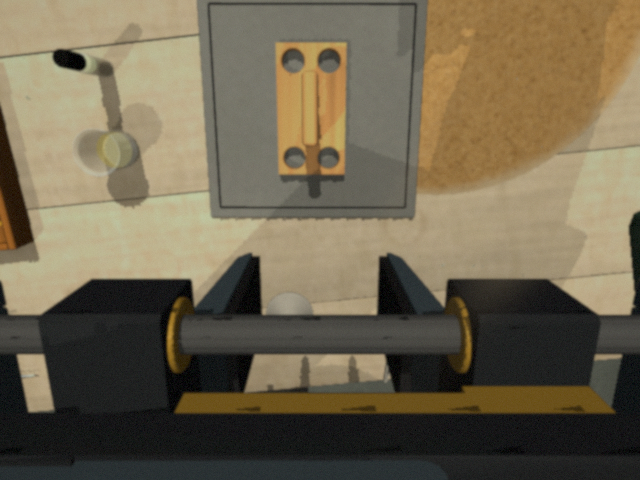

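View pics/s7.png

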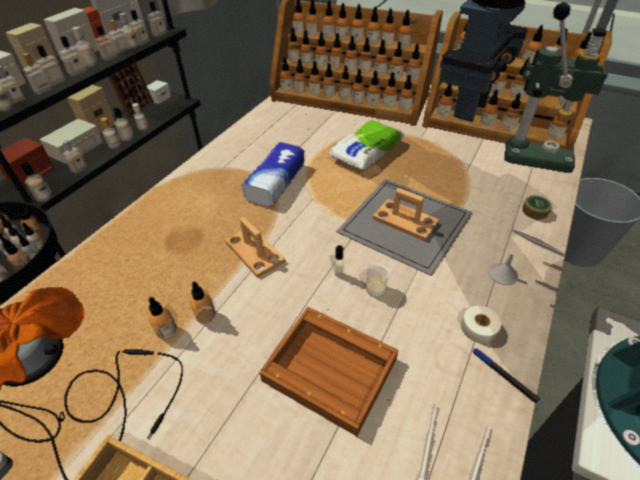

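The carrier stands flat mid-mat, covering columns 276–348 and rows 41–178 in the wrist view. The spare at (253,245) and the obstacles are unmoved, and the arm is clear.

Run:
```python
from h import *
print(bot.get_contact_force(),bot.get_gripper_width()); print(bot.close_job(),bot.get_time_s())
```

```text
[-0.24051414 -0.24194051  0.19398428] 0.049821898385312466
the job is handed in; nothing more can be done
the job is handed in; nothing more can be done
```

The carrier is out of the case and stands flat in the middle of the mat. I handed the job in at about 22 s of the 43 s allowed.

**What I did:** I gripped the carrier by its bar at 13.9 mm opening. I raised it 2 mm and turned it about 32° into line with the case. Then I lifted it out, carried it over the vial and beaker, and lowered it until it touched the mat. I then released it and backed the arm off.

**Last checks:**
- **Placing:** the carrier measured (0.555, -0.210), and the mat centre is about (0.553 to 0.555, -0.206 to -0.211), so it is within a few mm. It is lined up with the mat to about 1° and looks level.
- **Surroundings:** the spare carrier stayed where it was, with its image location within 2 px of the start. The vial and beaker had not moved, and the arm was touching nothing.
- **Forces:** the forces I read stayed below about 6 N, sampled between moves.

**Checks that disagreed:**
- **Bar height:** my two-view measurement was poor at the bar's near end, giving 49 mm against 82 mm at the far end, probably because I picked the wrong edge there. I relied on the overlay, which fitted to about 1 mm, and on the grip itself.
- **Mat centre:** the network's readings varied by 5 to 10 mm between cameras, so I used the mat outline instead.

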